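# Seat and lock a drill chuck's taper shank in a bench socket

## Task

Take the drill chuck out of the wooden rack, set its taper shank into the upright blue socket with no more than a light push of the hand (not dropped in) and let go; then drive it home with the brass tapping bar, nylon face down: two or more light taps straight down on the chuck's nose, lifting the bar clear in between, until the taper is locked solid. Never strike so hard that the nose is bruised, leave the dead centre, oil bottle, brass fitting and drift punch where they are, and finish with the bar let go, standing upright on the bench clear of the socket.

Things in the scene. Friction and masses are not known exactly. Their poses are not given: they have to be found in the camera images.
- chuck: Drill chuck with a taper shank, in either hole of the rack; 0.42 kg, round about its z axis (up). Origin: lower end of the shank. Upwards: tang to 8 mm, taper from 17 mm diameter at 8 mm to 23 mm at 68 mm, neck 20 mm wide to 78 mm, body and dark knurled sleeve 41 mm wide to 128 mm (grip at 90 to 125 mm), nose 28 mm wide, flat top at 142 mm. In the rack its origin is 14 mm above the bench.
- chuck_shoulder (a point): Centre of the flat underside of the chuck's body, 78 mm above its origin. In the socket it stands 12 to 20 mm above the mouth when hand-tight and 2 to 15 mm above it when locked: the taper does the stopping, the shoulder never touches.
- chuck_nose (a point): Centre of the flat top of the chuck's nose, 142 mm above its origin, where the taps go. More than 40 N between bar and nose bruises it; a bar that meets it at 15 mm/s or less and is stopped when the wrist reads 20 to 25 N stays below that.
- socket: Blue upright taper socket bolted to the bench: flange 92 mm wide and 10 mm high, hub 60 mm wide with a steel liner, 88 mm high. Origin: centre of the underside, on the bench and the bore's axis. The bore is worn unevenly and unseen: the shank first takes up, hand-tight, with its origin 22 to 30 mm above the bench, and locks only 1 to 15 mm deeper, at 12 to 25 mm.
- socket_mouth (a point): Centre of the bore's open top, 88 mm above the bench, 24 mm wide, narrowing 1 in 10. A push under 8 N leaves the shank hand-tight; dropping it in from over 3 mm is too rough. Under taps it first drags down at about 10 N, then goes solid: once a tap of 20 to 25 N at the wrist moves it less than 0.5 mm it is locked (the bore grips it with over 50 N, in all).
- rack: Fixed wooden tool rack: a drilled board 74 mm (x) by 150 mm (y) on two cheeks, its top 92 mm above the bench. Origin: centre of its underside. Two 29 mm holes at y = -37 and +37 mm in its frame; one holds the chuck, the other the dead centre.
- tapping_bar: Soft hammer: a short turned brass bar standing upright on its white nylon face; 0.36 kg, 100 mm tall, round about its z axis (up). Origin: centre of the nylon face. Foot 30 mm wide to 28 mm, knurled shaft 22 mm wide from 31 to 83 mm (grip there), head 26 mm wide to 100 mm.
- dead_centre: Steel dead centre with a conical point in the rack's other hole: same shank as the chuck, collar 34 mm wide, 122 mm tall. Origin: lower end of its shank. Stays there.
- oil_bottle: Black oil bottle with a green spout, 44 mm wide, 152 mm tall, standing beyond the rack. Origin: centre of its underside.
- brass_fitting: Brass hex pipe fitting, 22 mm wide, 35 mm tall, standing on the bench. Origin: centre of its underside.
- drift_punch: Brass drift punch lying on the bench, 13 mm thick, 104 mm long along its y axis. Origin: under its middle, on the bench.
Mind the look-alikes: they are no part of the job. Several things have the shape of the tapping_bar; the one meant has the colours described above.

How it is judged:
By the outcome, as a careful person would: the job done as asked, in the order asked, and still so for the second after the job is handed in, with the robot touching nothing.
It also fails if it takes over 72 s, if anything falls off the work surface, if the arm or the gripper's body presses on something with over 40 N, if the wrist force passes 120 N, or if a joint passes its speed limit or range.

## Robot

A 7-joint arm with a two-finger parallel gripper is mounted at the origin on a cart in front of the work surface, level with it; the furniture and walls round the work are solid. World frame = base frame: x ahead of the robot, y to its left, z up, the work surface at z = 0. Lengths are in m, angles in rad, forces in N, time in s.
With the tool pointing down it reaches from about 0.35 to 0.9 m from the base axis. Payload 8.1 kg.
Tool frame: the origin (TCP) lies at the centre of the arm's flange, where the gripper is bolted on; the fingertips stand 178 mm ahead of it and the grasp point (between the pads) lies 159 mm ahead of it; z points along the fingers, y is the line along which they close (so a half turn about z gives the same grasp; the last joint's range is limited). The gripper opens to 92 mm and grips with 3 to 60 N. Pads are 19 mm wide; open, the fingers measure 130 mm over their backs; the gripper's body (75 mm by 190 mm) begins 47 mm behind the grasp point.
Start: joints at [1.181, 0.434, 0.025, 1.573, -0.012, 1.134, -0.075], TCP at [0.177, -0.599, 0.405] pointing down, gripper open.
Joint ranges: [-2.62, 2.62], [-0.44, 2.09], [-1.27, 1.32], [0.08, 2.57], [-1.32, 4.46], [0.12, 2], [-2.74, 2.74]. Speed limits (rad/s): [2.22, 2.22, 3.01, 3.01, 3.14, 3.14, 3.14].

## Interface

Orientations are given as a rotation vector (axis times angle).
In Python, from cell import arm gives the robot as it stands. The module is installed in compiled form; this text tells all that it offers.
- The arm moves only by the shell command python3 -m inch 'ROWS' [FORCE]. ROWS is text: rows parted by semicolons, each of 5 numbers parted by spaces: the shift along the tool's x, y, z in m, then the turn about the tool's z in rad, then the finger opening in m, from 0 to 0.0918. In form: x y z roll fingers; .... A call has 1 to 5 rows; each row is the pose to reach, as a shift and turn from the pose commanded when the call began, along the tool's axes at that moment; what a row does not reach only later rows make up. A row lasts 1/10 s, in which the tool goes at most 50 mm and 8.59 degrees, less where a joint would pass 70% of its speed; a pose out of reach is approached as far as the arm can. A call with a gripper value outside its range is refused whole. The fingers move at their own pace and stop on an object; FORCE is the grip in N (left out, the last holds). Time passes only in rows, so rows that repeat a pose let the fingers close. It gives the time, the measured TCP pose, the force, the opening and the grip force at its end, in the units of the state.
- arm.observe(): the state, without advancing time (a new reading comes with each control period).
- arm.get_image(name): name is "scene" or "top"; returns the picture (420x560x3 uint8, red, green, blue); there is no depth.
- arm.get_calibration(name): a dict with "intrinsics" (3x3 intrinsics, pixels), "pose" (4x4, takes a point from camera to world coordinates). Camera axes: x right, y up, looking along -z (the intrinsics and any distortion apply to the point x, -y, -z); pixel columns grow to the right and rows downward; lengths in m; the calibration is good to about 2 mm. A picture is of the moment at which its call begins. get_calibration takes no time and is no camera call.
- arm.sign_off(): hands the job in; it is judged then, once.
Trained networks look in the newest picture that a camera, given by its name, has taken for a name from the list of things; names that differ only in an ending like _2 or _b are one class to them, and where a whole thing is asked for, a point or a joint stands for the part that bears it (a point fixed in the world has none). Each returns a list of dicts, best first, with "conf" (0 to 1); they miss things now and then, are a little off and sometimes report something else, mostly with a low value. They report only what shows in the picture. A call takes as long as a camera call. They do not tell look-alikes from the thing itself.
- arm.look_for(camera, query): "point" ([row, column] in pixels, amid what is visible of it).
- arm.silhouettes(camera, query): "region" (420x560 bool, what is visible of it) and "point" ([row, column] in pixels, amid what is visible of it).
- arm.place_of(camera, query): "point" ([row, column] in pixels: a listed point, or the origin of a listed thing).
The state is a dict: "clock": time; "joints": joint angles; "dq": joint speeds; "joint_efforts": joint torques, N m; "position": TCP position; "ee_rot": TCP orientation; "force": force on the tool from outside, world axes, zero at the start; "ft_torque": the same for the moment, N m; "width": opening from 0.0 (shut) to 1.0 (fully open); "gripper_force": force on a finger pad.
Only numpy, scipy, OpenCV 4.12 (cv2) and the standard library are available. Lean on these libraries where they do the work, as an engineer would, in place of code of your own. Each camera call takes 0.05 s, during which the arm holds its last target. There are 200 camera calls.

## Working session

There is one attempt and no reset: what is moved stays moved. The work goes in short steps, Python scripts to look and compute and a shell command to move; the robot and the scene stay as the last step left them, time stands still between calls to the robot, and variables do not carry over. Pictures are saved under pics/ and viewed, at most 10 in all, crops included, and the job is handed in when it is done.

```bash
mkdir -p pics; cat > h.py <<'E'
import numpy as np,cv2
from cell import arm
from scipy.spatial.transform import Rotation as R
def ray(cam,p):
    c=arm.get_calibration(cam);K=np.array(c["intrinsics"]);T=np.array(c["pose"])
    d=np.linalg.inv(K)@[p[1],p[0],1];d=T[:3,:3]@[d[0],-d[1],-d[2]];return T[:3,3],d
def atz(cam,p,z):
    o,d=ray(cam,p);return (o+d*(z-o[2])/d[2]).round(4)
def proj(cam,X):
    c=arm.get_calibration(cam);K=np.array(c["intrinsics"]);T=np.array(c["pose"])
    q=T[:3,:3].T@(np.array(X)-T[:3,3]);u=K@[q[0],-q[1],-q[2]];return (u[1]/u[2],u[0]/u[2])
def totool(dw):
    r=R.from_rotvec(arm.observe()["ee_rot"]);return r.inv().apply(dw).round(4)
def save(cam,n):
    im=arm.get_image(cam);cv2.imwrite("pics/"+n,im[:,:,::-1]);return im
E
python3 - <<'E'
from h import *
a=save("top","t0.png");b=save("scene","s0.png")
cv2.imwrite("pics/both.png",cv2.resize(np.vstack([a,b]),(560,840))[:,:,::-1])
for cam in("top","scene"):
    c=arm.get_calibration(cam);print(cam,np.round(c["pose"],3).tolist(),np.round(c["intrinsics"],1).tolist(),[k for k in c])
    for q,z in [("chuck_nose",.156),("socket_mouth",.088),("chuck",.014),("socket",0),("rack",0),("tapping_bar",0),("dead_centre",.014),("oil_bottle",0),("brass_fitting",0),("drift_punch",0)]:
        for r in arm.place_of(cam,q)[:4]: print(q,np.round(r["point"]),round(r["conf"],2),atz(cam,r["point"],z))
s=arm.observe();print(s)
E
```

```text
top [[0.02, 0.99, -0.139, 0.424], [-1.0, 0.019, -0.008, -0.06], [-0.005, 0.139, 0.99, 1.073], [0.0, 0.0, 0.0, 1.0]] [[403.4, 0.0, 282.3], [0.0, 403.4, 209.9], [0.0, 0.0, 1.0]] ['intrinsics', 'pose']
chuck_nose [262. 411.] 0.84 [ 0.4379 -0.3456  0.156 ]
socket_mouth [238. 257.] 0.97 [0.4919 0.0072 0.088 ]
chuck [265. 393.] 0.59 [ 0.4319 -0.3426  0.014 ]
socket [239. 259.] 0.72 [0.4949 0.0094 0.    ]
rack [260. 378.] 0.65 [ 0.4449 -0.3076  0.    ]
tapping_bar [236. 316.] 0.7 [ 0.5048 -0.1427  0.    ]
tapping_bar [267. 314.] 0.54 [ 0.4235 -0.1394  0.    ]
tapping_bar [261. 367.] 0.15 [ 0.443  -0.2776  0.    ]
dead_centre [261. 368.] 0.56 [ 0.4423 -0.2774  0.014 ]
oil_bottle [203. 392.] 0.87 [ 0.5973 -0.3467  0.    ]
oil_bottle [198. 319.] 0.31 [ 0.608  -0.1512  0.    ]
brass_fitting [200. 317.] 0.55 [ 0.6013 -0.1443  0.    ]
drift_punch [170. 180.] 0.59 [0.6771 0.229  0.    ]
drift_punch [238. 315.] 0.59 [ 0.4991 -0.1408  0.    ]
scene [[-0.627, 0.474, -0.618, 0.011], [-0.779, -0.368, 0.508, 0.385], [0.014, 0.8, 0.6, 0.673], [0.0, 0.0, 0.0, 1.0]] [[418.8, 0.0, 280.7], [0.0, 418.8, 217.0
[... 624 characters left out ...]
9  0.    ]
{'clock': 1.1, 'joints': array([ 1.18139128,  0.43448405,  0.02501977,  1.57318864, -0.01161297,
        1.13399616, -0.07511262]), 'dq': array([-0.00143307, -0.00234835, -0.00058986, -0.00035458, -0.00147649,
        0.00108602, -0.00095836]), 'joint_efforts': array([-4.99162907e-04, -6.67691445e+01,  9.83385444e-01, -3.14813662e+01,
       -6.08997722e-02,  3.30598466e-02,  4.05192645e-05]), 'position': array([ 0.1767771 , -0.59948879,  0.40475638]), 'ee_rot': array([3.10930420e+00, 4.48772106e-01, 1.12060057e-05]), 'force': array([0.0196076 , 0.67959381, 0.50167858]), 'ft_torque': array([ 0.00140579,  0.02632168, -0.0461383 ]), 'gripper_force': 0.0, 'width': 1.0020613600445947}
```

View pics/t0.png

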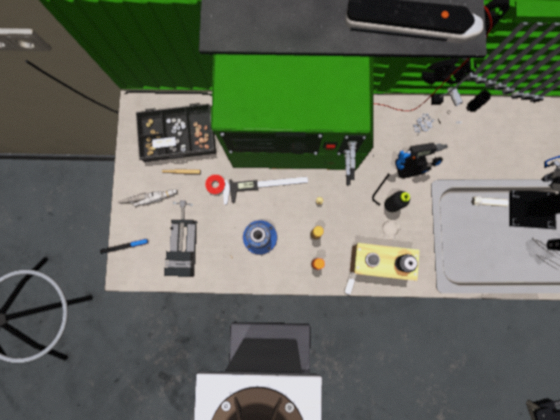

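View pics/s0.png

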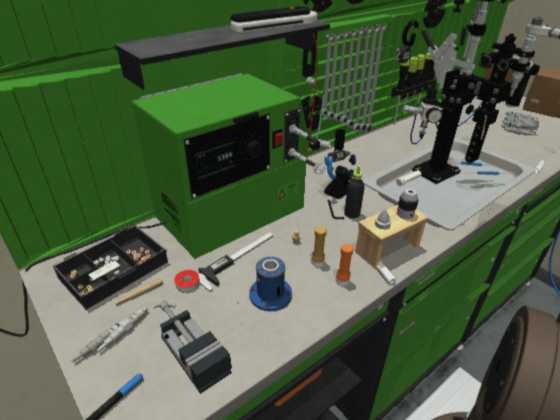

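The top view shows the socket at (238,258), the rack with the chuck at (263,407) and the dead centre at (260,373). The bars are at (231,317) in yellow brass and (264,318) in orange; in the scene view they are at (245,319) and (263,345). The brass-coloured one fits the description, and I'll confirm that with an enlarged crop.

```bash
python3 - <<'E'
from h import *
a=cv2.imread("pics/t0.png");b=cv2.imread("pics/s0.png")
f=lambda im,r,c,h,w:cv2.resize(im[r:r+h,c:c+w],(800,300),interpolation=cv2.INTER_CUBIC)
cv2.imwrite("pics/c1.png",np.vstack([f(a,215,235,75,200),f(b,180,235,120,200)[:, :]]))
for cam,qs in(("top",["chuck","socket","tapping_bar","dead_centre","socket_mouth","chuck_nose"]),("scene",["chuck","socket","tapping_bar"])):
  for q in qs:
    for r in arm.silhouettes(cam,q)[:3]:
      ys,xs=np.where(r["region"]);print(cam,q,round(r["conf"],2),np.round(r["point"],1),ys.min(),ys.max(),xs.min(),xs.max(),len(ys))
E
```

```text
top chuck 0.76 [264.9 403.4] 254 271 395 417 316
top socket 0.66 [238.6 260.4] 220 254 243 276 957
top tapping_bar 0.58 [232.9 316.5] 226 237 311 322 96
top tapping_bar 0.52 [201.7 397.5] 191 211 384 410 404
top dead_centre 0.54 [259.3 374.8] 252 266 366 380 174
top socket_mouth 0.85 [238.5 259. ] 220 253 243 276 943
top socket_mouth 0.33 [263.7 405.9] 254 271 395 417 330
top chuck_nose 0.62 [259.6 405.4] 254 271 395 417 351
scene chuck 0.62 [204.3 405.7] 188 239 397 418 521
scene socket 0.66 [282.9 269.2] 255 310 249 291 1756
scene socket 0.27 [218.7 381.4] 209 227 375 390 207
scene tapping_bar 0.85 [249.3 319.6] 225 266 311 325 482
scene tapping_bar 0.25 [204.  406.9] 188 239 397 418 544
```

View pics/c1.png

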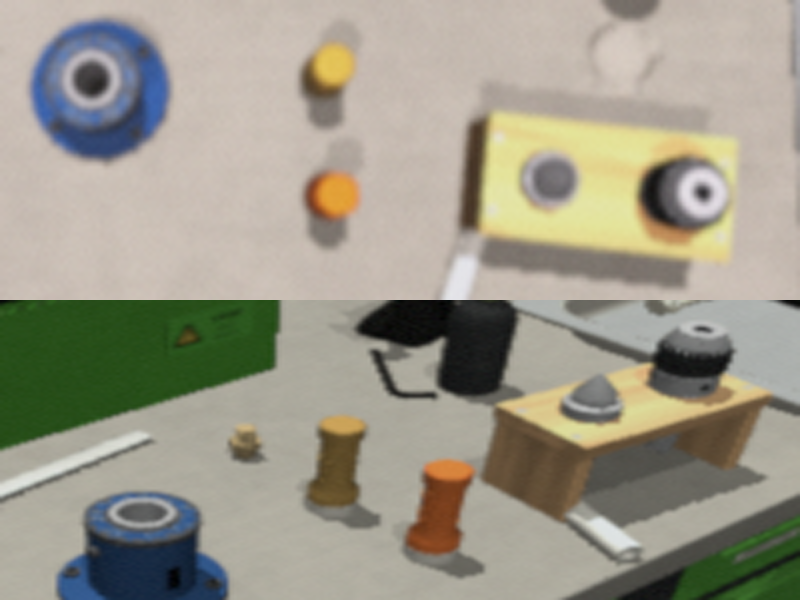

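The crop compares two bars. The far one, top (231,318) and scene (231..266,320), is yellow brass on a whitish foot, so it is the tapping bar. The near one, top (263,319), is orange and a look-alike. The chuck stands in the right-hand (−y) hole with its nose at top (263,411), and the dead centre is in the left-hand hole.

```bash
cat >> h.py <<'E'
def tri(pt,ps):
    A=[];b=[]
    for c,p in(("top",pt),("scene",ps)):
        o,d=ray(c,p);d/=np.linalg.norm(d);P=np.eye(3)-np.outer(d,d);A.append(P);b.append(P@o)
    x=np.linalg.lstsq(np.vstack(A),np.hstack(b),rcond=None)[0];return x.round(4)
E
python3 - <<'E'
from h import *
for n,t,s,z in[("mouth",(234.6,257.4),(265,270.4),.088),("bartop",(231,317.7),(230.6,320.2),.1),("nose",(262.7,410.7),(192,411.5),.156),("orangetop",(263.3,318.7),(249,346.7),.1),("dctip",(259.5,372.5),(210,384.5),.136)]:
    print(n,tri(t,s),atz("top",t,z),atz("scene",s,z))
r=R.from_rotvec(arm.observe()["ee_rot"]).as_matrix();print(r.round(3))
E
```

```text
mouth [0.4995 0.0074 0.0883] [0.4992 0.0071 0.088 ] [0.5001 0.0075 0.088 ]
bartop [ 0.5103 -0.1392  0.0982] [ 0.5099 -0.1392  0.1   ] [ 0.509  -0.1373  0.1   ]
nose [ 0.4368 -0.3453  0.155 ] [ 0.4374 -0.3445  0.156 ] [ 0.4354 -0.3445  0.156 ]
orangetop [ 0.4327 -0.1423  0.0965] [ 0.4325 -0.1422  0.1   ] [ 0.4304 -0.1389  0.1   ]
dctip [ 0.4426 -0.2631  0.138 ] [ 0.4433 -0.263   0.136 ] [ 0.4437 -0.2661  0.136 ]
[[ 0.959  0.283  0.   ]
 [ 0.283 -0.959 -0.   ]
 [ 0.     0.    -1.   ]]
```

```bash
python3 -m inch '0.04 -0.02 0 0.06 0.07; 0.08 -0.04 0 0.12 0.065; 0.12 -0.06 0 0.18 0.06; 0.16 -0.085 0 0.24 0.06; 0.2 -0.105 0 0.287 0.06' 20; python3 -m inch '0 0 0 0 0.06;0 0 0 0 0.06'; cat > st.py <<'E'
from h import *
import sys
s=arm.observe();p=s["position"]
print("t",round(s["clock"],2),"grasp",(p-[0,0,.159]).round(4),"F",s["force"].round(1),"w",round(s["width"]*91.8,1),"gf",round(s["gripper_force"],1))
print("R",R.from_rotvec(s["ee_rot"]).as_matrix().round(3).tolist(),"q",s["joints"].round(2))
if len(sys.argv)>1:
    print("tool shift",totool(np.array(list(map(float,sys.argv[1:4])))-(p-[0,0,.159])))
E
python3 st.py 0.437 -0.345 0.1215
```

```text
clock: 2.05
position: [0.3399, -0.4405, 0.4049]
ee_rot: [3.142, -0.004, 0.0]
force: [0.4, 0.4, 0.4]
width: 0.662
gripper_force: 0.0
clock: 2.25
position: [0.3399, -0.4414, 0.4049]
ee_rot: [3.141, 0.005, 0.0]
force: [0.0, -0.4, -1.0]
width: 0.653
gripper_force: 0.0
t 2.25 grasp [ 0.3399 -0.4414  0.2459] F [ 0.  -0.4 -1. ] w 60.0 gf 0.0
R [[1.0, 0.003, 0.0], [0.003, -1.0, -0.0], [0.0, 0.0, -1.0]] q [ 0.81  0.32  0.01  1.74 -0.    1.08 -0.75]
tool shift [ 0.0974 -0.0962  0.1244]
```

```bash
python3 -m inch '0.03 -0.03 0 0 0.06; 0.06 -0.06 0 0 0.06; 0.097 -0.096 0 0 0.06; 0.097 -0.096 0.03 0 0.06; 0.097 -0.096 0.05 0 0.06'; python3 - <<'E'
from h import *
a=save("top","t1.png");b=save("scene","s1.png")
f=lambda im,r,c,h,w:cv2.resize(im[r:r+h,c:c+w],(800,300),interpolation=cv2.INTER_CUBIC)
cv2.imwrite("pics/c2.png",np.vstack([f(a,220,320,75,200),f(b,130,300,100,200)])[:,:,::-1])
E
python3 st.py 0.437 -0.345 0.1215
```

```text
clock: 2.75
position: [0.4362, -0.3462, 0.3538]
ee_rot: [3.141, 0.002, 0.0]
force: [-1.4, -1.2, 0.2]
width: 0.654
gripper_force: 0.0
t 2.85 grasp [ 0.4343 -0.347   0.1932] F [-0.4 -0.  -0.3] w 60.1 gf 0.0
R [[1.0, -0.002, -0.005], [-0.002, -1.0, 0.002], [-0.005, -0.002, -1.0]] q [ 0.61  0.38 -0.04  1.81  0.02  0.96 -1.01]
tool shift [ 0.003  -0.0019  0.0717]
```

View pics/c2.png

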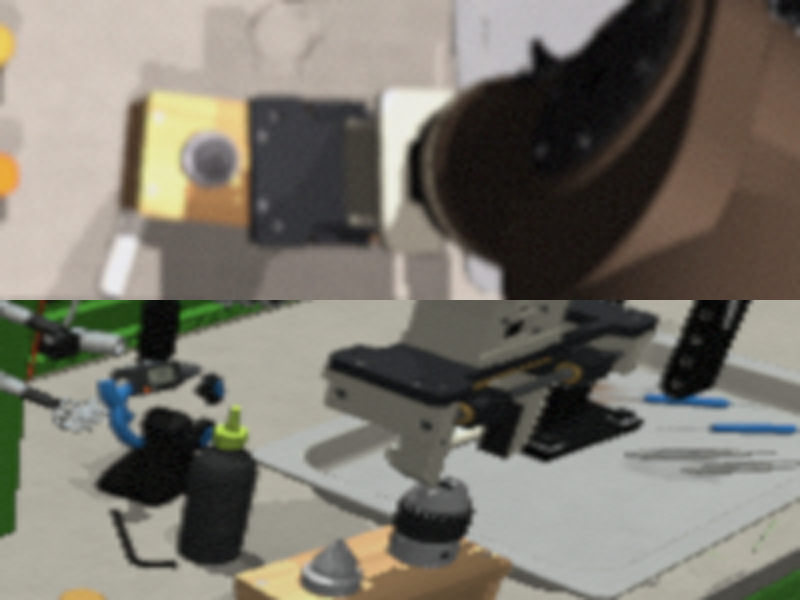

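The gripper hangs above the chuck: its finger tips are near scene crop (430,470) and (510,440), and the dead centre is clear to the left. I'll project the expected tip positions to check this.

```bash
python3 - <<'E'
from h import *
s=arm.observe();T=s["position"];M=R.from_rotvec(s["ee_rot"]).as_matrix()
for y in(.03,-.03,.049,-.049,0):
    r,c=proj("scene",T+M@[0,y,.178]);print(y,"crop",(c-300)*4,(r-130)*3+300)
r,c=proj("scene",[.437,-.345,.156]);print("nose",(c-300)*4,(r-130)*3+300)
E
```

```text
0.03 crop 490.57981320101544 452.6550480146127
-0.03 crop 424.0439589118814 479.08872394209106
0.049 crop 510.76598104471805 444.6353926769151
-0.049 crop 402.04227119983307 487.82965751920517
0 crop 457.85579102503425 465.65580086411455
nose 444.2489831874384 484.8680626962324
```

```bash
python3 -m inch '0 0 0.025 0 0.06; 0 0 0.05 0 0.06; 0 0 0.0735 0 0.06; 0 0 0.0735 0 0.06'; python3 st.py 0.437 -0.345 0.1215
```

```text
clock: 3.25
position: [0.4344, -0.3473, 0.2796]
ee_rot: [-3.14, 0.004, 0.006]
force: [-0.3, 0.2, 1.2]
width: 0.655
gripper_force: 0.0
t 3.25 grasp [ 0.4344 -0.3473  0.1206] F [-0.3  0.2  1.2] w 60.1 gf 0.0
R [[1.0, -0.003, -0.004], [-0.003, -1.0, 0.002], [-0.004, -0.002, -1.0]] q [ 0.61  0.46 -0.05  1.88  0.03  0.8  -1.02]
tool shift [ 0.0026 -0.0023 -0.0009]
```

```bash
python3 -m inch '0.0026 -0.0023 0 0 0.06; 0.0026 -0.0023 0 0 0.03; 0.0026 -0.0023 0 0 0.03;0.0026 -0.0023 0 0 0.03; 0.0026 -0.0023 0 0 0.03' 30;python3 -m inch '0 0 0 0 0.03;0 0 0 0 0.03' 30; python3 st.py 0.437 -0.345 0.1215
```

```text
clock: 3.75
position: [0.4388, -0.3442, 0.2822]
ee_rot: [3.141, -0.001, 0.002]
force: [-0.9, 1.0, 6.7]
width: 0.441
gripper_force: 30.0
clock: 3.95
position: [0.4388, -0.3442, 0.2823]
ee_rot: [3.141, -0.001, 0.002]
force: [-0.3, 0.6, 6.7]
width: 0.442
gripper_force: 30.0
t 3.95 grasp [ 0.4388 -0.3442  0.1233] F [-0.3  0.6  6.7] w 40.6 gf 30.0
R [[1.0, -0.0, 0.001], [-0.0, -1.0, -0.001], [0.001, 0.001, -1.0]] q [ 0.6   0.46 -0.05  1.88  0.03  0.8  -1.03]
tool shift [-0.0018  0.0008  0.0018]
```

```bash
python3 -m inch '0 0 -0.02 0 0.03; 0 0 -0.045 0 0.03; 0 0 -0.075 0 0.03; 0 0 -0.1 0 0.03; 0 0 -0.125 0 0.03'; python3 st.py 0.4995 0.0073 0.245
python3 -m inch '0 -0.03 0 0 0.03; 0 -0.065 0 0 0.03; 0.02 -0.1 0 0 0.03; 0.03 -0.14 0 0 0.03;0.04 -0.18 0 0 0.03';python3 -m inch '0 -0.035 0 0 0.03; 0 -0.07 0 0 0.03; 0.01 -0.105 0 0 0.03;0.02 -0.13 0 0 0.03;0.02 -0.13 0 0 0.03'; python3 st.py 0.4995 0.0073 0.245
```

```text
clock: 4.45
position: [0.4381, -0.3437, 0.407]
ee_rot: [-3.141, 0.0, 0.002]
force: [0.3, -0.3, -3.9]
width: 0.443
gripper_force: 30.0
t 4.45 grasp [ 0.4381 -0.3437  0.248 ] F [ 0.3 -0.3 -3.9] w 40.6 gf 30.0
R [[1.0, -0.0, -0.001], [-0.0, -1.0, 0.001], [-0.001, -0.001, -1.0]] q [ 0.6   0.33 -0.04  1.73  0.02  1.08 -1.02]
tool shift [ 0.0613 -0.351   0.0031]
clock: 4.95
position: [0.4785, -0.1624, 0.4059]
ee_rot: [-3.142, 0.001, 0.001]
force: [1.1, 0.1, -4.5]
width: 0.447
gripper_force: 30.0
clock: 5.45
position: [0.4992, -0.0296, 0.4061]
ee_rot: [-3.14, -0.009, -0.0]
force: [0.5, -0.1, -4.1]
width: 0.441
gripper_force: 30.0
t 5.45 grasp [ 0.4992 -0.0296  0.2471] F [ 0.5 -0.1 -4.1] w 40.4 gf 30.0
R [[1.0, 0.006, 0.0], [0.006, -1.0, 0.002], [0.0, -0.002, -1.0]] q [ 0.13  0.25 -0.22  1.85  0.06  1.05 -1.67]
tool shift [ 0.0006 -0.0369  0.0022]
```

```bash
python3 -m inch '0.0005 -0.02 0 0 0.03; 0.0005 -0.037 0 0 0.03;0.0005 -0.037 0 0 0.03; 0.0005 -0.037 0 0 0.03'; python3 st.py 0.4995 0.0073 0.245; python3 - <<'E'
from h import *
b=save("scene","s2.png")
im=cv2.resize(b[120:320,200:350],(450,600),interpolation=cv2.INTER_CUBIC)
cv2.imwrite("pics/c3.png",im[:,:,::-1])
s=arm.observe();g=s["position"]-[0,0,.159]
for n,X in(("low",g-[0,0,.1085]),("shldr",g-[0,0,.0305]),("mouth",[.4995,.0073,.088])):
    r,c=proj("scene",X);print(n,"crop",(c-200)*3,(r-120)*3)
E
```

```text
clock: 5.85
position: [0.4988, 0.0026, 0.4059]
ee_rot: [3.141, 0.0, -0.002]
force: [-0.9, -0.3, -4.7]
width: 0.446
gripper_force: 30.0
t 5.85 grasp [0.4988 0.0026 0.2469] F [-0.9 -0.3 -4.7] w 40.9 gf 30.0
R [[1.0, 0.0, -0.001], [0.0, -1.0, -0.001], [-0.001, 0.001, -1.0]] q [ 0.08  0.25 -0.24  1.86  0.07  1.05 -1.75]
tool shift [ 0.0007 -0.0047  0.0019]
low crop 218.73919768065485 375.77451689700877
shldr crop 219.0783072393378 279.2121837597849
mouth crop 211.9440670389149 435.32473529582705
```

View pics/c3.png

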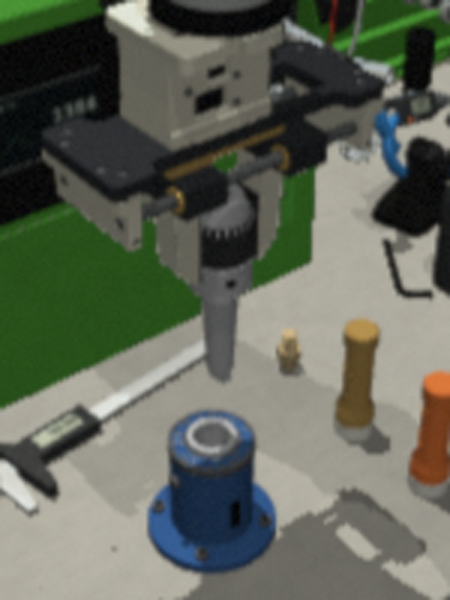

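The chuck hangs upright in the fingers. Its lower end is at crop (220,375), where I predicted (219,376), and the mouth is at (212,436). It still needs about 5 mm in +y.

```bash
python3 -m inch '0.0005 -0.0047 0 0 0.03; 0.0005 -0.0047 0.01 0 0.03; 0.0005 -0.0047 0.02 0 0.03;0.0005 -0.0047 0.03 0 0.03;0.0005 -0.0047 0.04 0 0.03'; python3 -m inch '0 0 0 0 0.03;0 0 0 0 0.03'; python3 st.py 0.4995 0.0073 0.1965;python3 - <<'E'
from h import *
b=save("scene","s3.png");a=save("top","t3.png")
f=lambda im,r,c,h,w:cv2.resize(im[r:r+h,c:c+w],(400,500),interpolation=cv2.INTER_CUBIC)
cv2.imwrite("pics/c4.png",np.hstack([f(b,180,210,125,100),f(a,180,210,125,100)])[:,:,::-1])
s=arm.observe();g=s["position"]-[0,0,.159]
for n,X in(("low",g-[0,0,.1085]),("shldr",g-[0,0,.0305]),("mouth",[.4995,.0073,.088])):
    r,c=proj("scene",X);print(n,"crop",(c-210)*4,(r-180)*4)
E
```

```text
clock: 6.4
position: [0.4995, 0.0075, 0.3649]
ee_rot: [3.141, -0.001, -0.002]
force: [-0.6, 0.0, -4.1]
width: 0.442
gripper_force: 30.0
clock: 6.6
position: [0.4996, 0.0077, 0.3659]
ee_rot: [3.142, -0.0, -0.001]
force: [-0.2, -0.3, -2.7]
width: 0.441
gripper_force: 30.0
t 6.6 grasp [0.4996 0.0077 0.2069] F [-0.2 -0.3 -2.7] w 40.5 gf 30.0
R [[1.0, -0.0, -0.001], [-0.0, -1.0, -0.0], [-0.001, 0.0, -1.0]] q [ 0.07  0.29 -0.24  1.91  0.08  0.96 -1.78]
tool shift [-0.0001  0.0004  0.0104]
low crop 241.34877351083333 324.39211181917176
shldr crop 241.179571174908 202.86220079412828
mouth crop 242.59208938521988 340.4329803944361
```

View pics/c4.png

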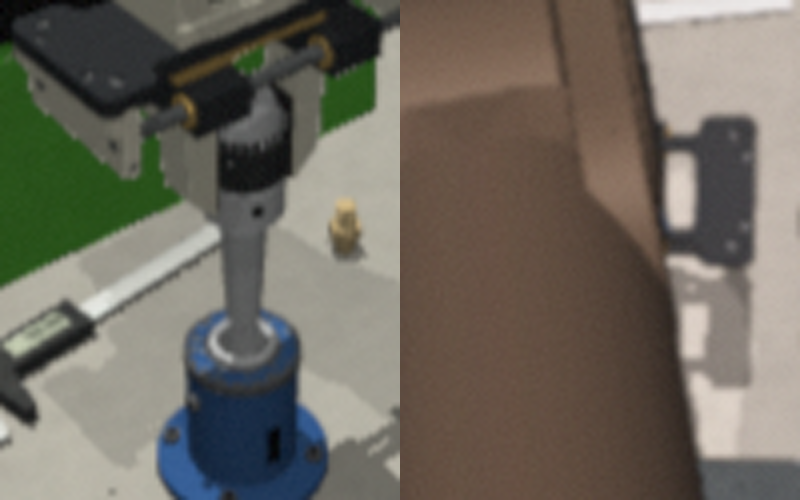

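Lower end sits centred over the bore, with both near crop (242,342), so I'll lower it.

```bash
python3 -m inch '0 0 0.01 0 0.03; 0 0 0.018 0 0.03;0 0 0.026 0 0.03; 0 0 0.034 0 0.03'; python3 st.py 0.4995 0.0073 0.1425
```

```text
clock: 7.1
position: [0.4998, 0.0077, 0.3315]
ee_rot: [-3.142, 0.001, -0.0]
force: [1.3, -0.2, -3.5]
width: 0.443
gripper_force: 30.0
t 7.1 grasp [0.4998 0.0077 0.1725] F [ 1.3 -0.2 -3.5] w 40.6 gf 30.0
R [[1.0, -0.0, 0.0], [-0.0, -1.0, 0.0], [0.0, -0.0, -1.0]] q [ 0.06  0.33 -0.23  1.95  0.1   0.87 -1.79]
tool shift [-0.0003  0.0004  0.03  ]
```

```bash
python3 -m inch '0 0 0.007 0 0.03; 0 0 0.014 0 0.03;0 0 0.021 0 0.03; 0 0 0.028 0 0.03; 0 0 0.028 0 0.03'; python3 st.py 0.4995 0.0073 0.1385
```

```text
clock: 7.6
position: [0.5003, 0.0074, 0.3035]
ee_rot: [3.141, -0.001, 0.002]
force: [6.1, -1.2, -5.9]
width: 0.44
gripper_force: 30.0
t 7.6 grasp [0.5003 0.0074 0.1445] F [ 6.1 -1.2 -5.9] w 40.4 gf 30.0
R [[1.0, -0.001, 0.001], [-0.001, -1.0, -0.0], [0.001, 0.0, -1.0]] q [ 0.06  0.37 -0.23  1.98  0.11  0.81 -1.81]
tool shift [-0.0008  0.0001  0.006 ]
```

```bash
python3 -m inch '0.001 0 0 0 0.03; 0.001 0 0 0 0.03; 0.001 0 0.002 0 0.03'; python3 -m inch '0 0 0.0015 0 0.03; 0 0 0.0015 0 0.03'; python3 -m inch '0 0 0.0015 0 0.03;0 0 0.0015 0 0.03'
```

```text
clock: 7.9
position: [0.5009, 0.0075, 0.3024]
ee_rot: [3.141, -0.001, 0.001]
force: [3.2, -3.3, -0.1]
width: 0.446
gripper_force: 30.0
clock: 8.1
position: [0.5009, 0.0074, 0.3008]
ee_rot: [3.141, -0.001, 0.001]
force: [4.3, -2.8, -3.0]
width: 0.438
gripper_force: 30.0
clock: 8.3
position: [0.5009, 0.0073, 0.2994]
ee_rot: [3.141, -0.001, 0.002]
force: [4.1, -4.2, -2.1]
width: 0.442
gripper_force: 30.0
```

```bash
python3 -m inch '0.001 0.0005 0 0 0.03; 0.001 0.0005 0.001 0 0.03;0.001 0.0005 0.001 0 0.03'; python3 -m inch '0 0 0.001 0 0.03;0 0 0.001 0 0.03';python3 -m inch '0 0 0.001 0 0.03;0 0 0.001 0 0.03'
```

```text
clock: 8.6
position: [0.5015, 0.007, 0.298]
ee_rot: [3.141, -0.001, -0.001]
force: [2.4, -3.2, -3.6]
width: 0.443
gripper_force: 30.0
clock: 8.8
position: [0.5015, 0.007, 0.2971]
ee_rot: [3.141, -0.001, -0.001]
force: [1.5, -4.8, -2.2]
width: 0.44
gripper_force: 30.0
clock: 9.0
position: [0.5016, 0.007, 0.2961]
ee_rot: [3.141, -0.001, -0.001]
force: [1.9, -5.2, -1.2]
width: 0.448
gripper_force: 30.0
```

```bash
python3 -m inch '0.0005 0.001 0 0 0.03; 0.0005 0.001 0.001 0 0.03;0.0005 0.001 0.001 0 0.03'; python3 -m inch '0 0 0.001 0 0.03;0 0 0.001 0 0.03'
```

```text
clock: 9.3
position: [0.5019, 0.0066, 0.295]
ee_rot: [-3.141, -0.0, 0.001]
force: [0.1, -0.7, -2.1]
width: 0.446
gripper_force: 30.0
clock: 9.5
position: [0.5019, 0.0066, 0.2943]
ee_rot: [-3.141, -0.0, 0.001]
force: [-1.3, -0.9, 2.8]
width: 0.439
gripper_force: 30.0
```

```bash
python3 -m inch '0 0 0.001 0 0.03;0 0 0.001 0 0.03'
```

```text
clock: 9.7
position: [0.5019, 0.0066, 0.2935]
ee_rot: [-3.141, -0.0, 0.0]
force: [-2.0, -0.9, 5.6]
width: 0.44
gripper_force: 30.0
```

Seated: grasp z 0.1345 puts the origin near 26 mm, with a hand push of about 6 N. Releasing now.

```bash
python3 -m inch '0 0 0 0 0.05; 0 0 0 0 0.06;0 0 0 0 0.06;0 0 0 0 0.06'; python3 -m inch '0 0 -0.02 0 0.06; 0 0 -0.05 0 0.06;0 0 -0.09 0 0.06; 0 0 -0.12 0 0.06'; python3 -m inch '0 0.04 0 0 0.06;0 0.08 0 0 0.06;0 0.12 0 0 0.06;0.004 0.145 0 0 0.06;0.008 0.145 0 0 0.06'; python3 st.py 0.5098 -0.139 0.066; python3 - <<'E'
from h import *
b=save("scene","s4.png");a=save("top","t4.png")
f=lambda im,r,c,h,w:cv2.resize(im[r:r+h,c:c+w],(400,600),interpolation=cv2.INTER_CUBIC)
cv2.imwrite("pics/c5.png",np.hstack([f(b,170,230,150,100),f(a,180,230,150,100)])[:,:,::-1])
for cam in("scene","top"):
  for q in("chuck_shoulder","chuck_nose"):
    for r in arm.place_of(cam,q)[:2]:print(cam,q,r["point"],r["conf"])
for X in([.4995,.0073,.088],[.4995,.0073,.104],[.4995,.0073,.168]): print(np.round(proj("scene",X),1),np.round(proj("top",X),1))
E
```

```text
clock: 10.1
position: [0.5022, 0.0064, 0.2931]
ee_rot: [-3.141, 0.0, 0.0]
force: [-0.1, -0.4, 0.9]
width: 0.651
gripper_force: 0.0
clock: 10.5
position: [0.5022, 0.0064, 0.4153]
ee_rot: [-3.141, 0.0, -0.002]
force: [1.5, -0.2, -0.4]
width: 0.656
gripper_force: 0.0
clock: 11.0
position: [0.5096, -0.1431, 0.4131]
ee_rot: [3.14, -0.011, -0.001]
force: [0.4, 1.1, 0.2]
width: 0.651
gripper_force: 0.0
t 11.0 grasp [ 0.5096 -0.1431  0.2541] F [0.4 1.1 0.2] w 59.8 gf 0.0
R [[1.0, -0.007, -0.0], [-0.007, -1.0, -0.002], [-0.0, 0.002, -1.0]] q [ 0.29  0.28 -0.15  1.78  0.05  1.08 -1.46]
tool shift [ 0.0002 -0.0045  0.188 ]
scene chuck_shoulder [256.9, 269.3] 0.58
scene chuck_nose [234.7, 268.5] 0.64
top chuck_shoulder [230.9, 258.5] 0.56
top chuck_nose [229.0, 256.9] 0.72
[265.1 270.6] [234.5 257.3]
[259.2 270.6] [234.  256.9]
[234.4 270.6] [231.7 255. ]
```

View pics/c5.png

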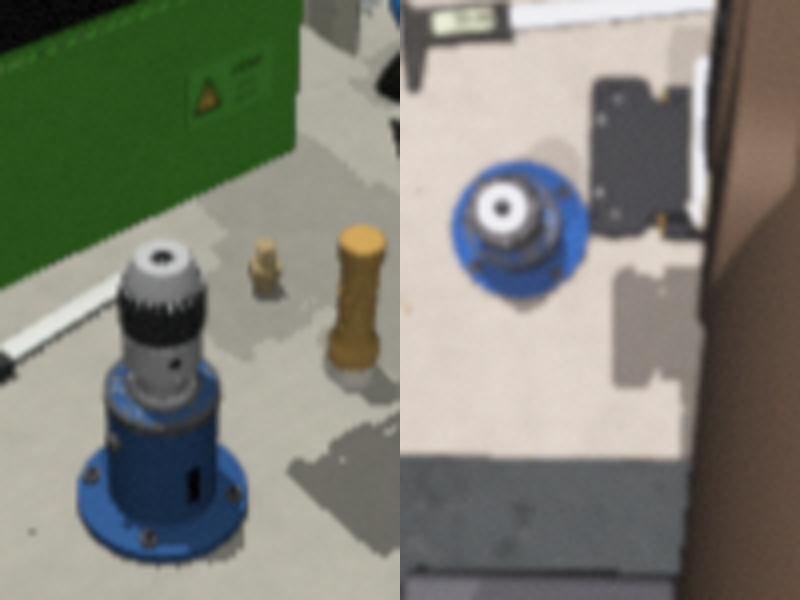

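The chuck stands upright in the socket: its nose is at top px (231.8,255.5), where I predicted (231.7,255.0). The bar is undisturbed, so I'll grasp it next.

```bash
python3 -m inch '0 -0.0045 0 0 0.055; 0 -0.0045 0.03 0 0.055;0 -0.0045 0.07 0 0.055;0 -0.0045 0.105 0 0.055;0 -0.0045 0.125 0 0.055'; python3 -m inch '0 0 0 0 0.055'; python3 st.py 0.5098 -0.139 0.066
```

```text
clock: 11.8
position: [0.5092, -0.1332, 0.2858]
ee_rot: [-3.141, -0.002, 0.004]
force: [0.4, 0.7, -0.3]
width: 0.602
gripper_force: 0.0
clock: 11.9
position: [0.509, -0.1333, 0.2857]
ee_rot: [-3.14, -0.001, 0.008]
force: [0.4, 0.2, 0.1]
width: 0.598
gripper_force: 0.0
t 11.9 grasp [ 0.509  -0.1333  0.1267] F [0.4 0.2 0.1] w 54.9 gf 0.0
R [[1.0, 0.001, -0.005], [0.001, -1.0, 0.001], [-0.005, -0.001, -1.0]] q [ 0.27  0.42 -0.15  1.94  0.09  0.79 -1.5 ]
tool shift [0.0011 0.0058 0.0607]
```

```bash
python3 -m inch '0.001 0.0055 0 0 0.055; 0.001 0.0055 0 0 0.055'; python3 st.py 0.5098 -0.139 0.066;  python3 -m inch '0 0 0.02 0 0.055; 0 0 0.04 0 0.055;0 0 0.06 0 0.055;0 0 0.06 0 0.055';python3 st.py 0.5098 -0.139 0.066
```

```text
clock: 12.1
position: [0.5119, -0.1405, 0.2898]
ee_rot: [3.141, -0.001, 0.004]
force: [-0.2, 0.1, -0.8]
width: 0.603
gripper_force: 0.0
t 12.1 grasp [ 0.5119 -0.1405  0.1308] F [-0.2  0.1 -0.8] w 55.3 gf 0.0
R [[1.0, -0.001, 0.003], [-0.001, -1.0, -0.001], [0.003, 0.001, -1.0]] q [ 0.28  0.42 -0.15  1.93  0.09  0.8  -1.49]
tool shift [-0.0022 -0.0015  0.0647]
clock: 12.5
position: [0.5108, -0.1398, 0.2275]
ee_rot: [-3.141, 0.001, 0.003]
force: [-1.2, -0.1, 0.5]
width: 0.603
gripper_force: 0.0
t 12.5 grasp [ 0.5108 -0.1398  0.0685] F [-1.2 -0.1  0.5] w 55.3 gf 0.0
R [[1.0, -0.0, -0.002], [-0.0, -1.0, 0.0], [-0.002, -0.0, -1.0]] q [ 0.27  0.51 -0.14  1.98  0.11  0.66 -1.51]
tool shift [-0.0009 -0.0008  0.0025]
```

```bash
python3 -m inch '-0.001 -0.0005 0.002 0 0.055; -0.001 -0.0005 0.002 0 0.01; -0.001 -0.0005 0.002 0 0.01;-0.001 -0.0005 0.002 0 0.01;-0.001 -0.0005 0.002 0 0.01' 55; python3 -m inch '0 0 0 0 0.01;0 0 0 0 0.01' 55; python3 st.py; python3 -m inch '0 0 -0.02 0 0.01;0 0 -0.055 0 0.01;0 0 -0.095 0 0.01;0 0 -0.13 0 0.01;0 0 -0.13 0 0.01'; python3 st.py 0.500 0.007 0.245
```

```text
clock: 13.0
position: [0.5103, -0.1393, 0.2267]
ee_rot: [3.141, -0.0, 0.001]
force: [0.6, -0.9, 0.6]
width: 0.303
gripper_force: 0.3
clock: 13.2
position: [0.5104, -0.1394, 0.2266]
ee_rot: [3.141, -0.001, 0.001]
force: [0.1, 0.1, 3.7]
width: 0.261
gripper_force: 55.0
t 13.2 grasp [ 0.5104 -0.1394  0.0676] F [0.1 0.1 3.7] w 24.0 gf 55.0
R [[1.0, -0.0, 0.001], [-0.0, -1.0, -0.0], [0.001, 0.0, -1.0]] q [ 0.27  0.51 -0.14  1.98  0.11  0.66 -1.51]
clock: 13.7
position: [0.5113, -0.1393, 0.3604]
ee_rot: [3.14, -0.0, 0.011]
force: [1.1, -0.1, -3.9]
width: 0.262
gripper_force: 55.0
t 13.7 grasp [ 0.5113 -0.1393  0.2014] F [ 1.1 -0.1 -3.9] w 24.1 gf 55.0
R [[1.0, -0.0, 0.007], [-0.0, -1.0, -0.001], [0.007, 0.001, -1.0]] q [ 0.29  0.33 -0.16  1.85  0.06  0.95 -1.47]
tool shift [-0.011  -0.1462 -0.0439]
```

```bash
python3 -m inch '0 0 -0.03 0 0.01;0 0 -0.065 0 0.01;0 -0.03 -0.065 0 0.01;-0.004 -0.065 -0.065 0 0.01;-0.007 -0.1 -0.065 0 0.01'; python3 -m inch '-0.004 -0.025 0 0 0.01;-0.004 -0.046 0 0 0.01;-0.004 -0.046 0 0 0.01;-0.004 -0.046 0 0 0.01'; python3 st.py 0.500 0.007 0.25
```

```text
clock: 14.2
position: [0.5024, -0.0384, 0.4199]
ee_rot: [-3.142, 0.002, 0.003]
force: [0.1, -0.0, -2.6]
width: 0.26
gripper_force: 55.0
clock: 14.6
position: [0.4988, 0.0068, 0.42]
ee_rot: [3.141, 0.001, -0.004]
force: [0.7, -0.7, -4.1]
width: 0.261
gripper_force: 55.0
t 14.6 grasp [0.4988 0.0068 0.261 ] F [ 0.7 -0.7 -4.1] w 23.9 gf 55.0
R [[1.0, 0.001, -0.002], [0.001, -1.0, -0.0], [-0.002, 0.0, -1.0]] q [ 0.08  0.23 -0.24  1.83  0.06  1.08 -1.76]
tool shift [ 0.0012 -0.0002  0.011 ]
```

```bash
python3 -m inch '0.0012 0 0 0 0.01;0.0012 0 0.008 0 0.01;0.0012 0 0.016 0 0.01;0.0012 0 0.016 0 0.01'; python3 st.py 0.500 0.007 0.2356; python3 - <<'E'
from h import *
b=save("scene","s5.png")
cv2.imwrite("pics/c6.png",cv2.resize(b[130:280,220:320],(400,600),interpolation=cv2.INTER_CUBIC)[:,:,::-1])
E
```

```text
clock: 15.0
position: [0.4999, 0.0062, 0.4035]
ee_rot: [3.141, -0.002, -0.004]
force: [-0.8, 0.1, -2.8]
width: 0.27
gripper_force: 55.0
t 15.0 grasp [0.4999 0.0062 0.2445] F [-0.8  0.1 -2.8] w 24.8 gf 55.0
R [[1.0, -0.001, -0.003], [-0.001, -1.0, -0.0], [-0.003, 0.0, -1.0]] q [ 0.08  0.25 -0.24  1.86  0.07  1.05 -1.76]
tool shift [ 0.0002 -0.0008  0.0089]
```

View pics/c6.png

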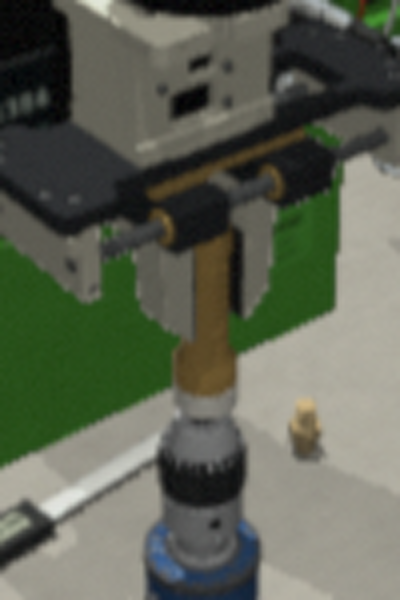

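The bar's white face is at crop (204,408), centred right over the nose at (203,425). I'll bring it down slowly at about 10 mm/s.

```bash
python3 -m inch '0 0 0.001 0 0.01;0 0 0.002 0 0.01;0 0 0.003 0 0.01;0 0 0.004 0 0.01' | sed -n '1,2p;4p'; python3 -m inch '0 0 0.001 0 0.01;0 0 0.002 0 0.01'| sed -n '1,2p;4p'
```

```text
clock: 15.45
position: [0.5004, 0.0068, 0.4013]
force: [-0.6, 1.0, -3.6]
clock: 15.65
position: [0.5003, 0.0067, 0.3992]
force: [0.2, -0.1, -2.5]
```

```bash
python3 -m inch '0 0 0.001 0 0.01;0 0 0.002 0 0.01;0 0 0.003 0 0.01'| sed -n '1,2p;4p'; python3 -m inch '0 0 0.001 0 0.01'| sed -n '2p;4p'
```

```text
clock: 15.95
position: [0.5003, 0.0067, 0.3961]
force: [-0.0, -0.9, -4.1]
position: [0.5004, 0.0068, 0.3951]
force: [0.0, 0.4, -4.2]
```

```bash
python3 -m inch '0 0 0.001 0 0.01'| sed -n '2p;4p'
```

```text
position: [0.5004, 0.0067, 0.3941]
force: [-0.7, -0.4, -3.5]
```

```bash
python3 -m inch '0 0 0.001 0 0.01'| sed -n '2p;4p'
```

```text
position: [0.5007, 0.0068, 0.3937]
force: [-0.8, 0.1, 5.4]
```

```bash
python3 -m inch '0 0 0.001 0 0.01'| sed -n '2p;4p'
```

```text
position: [0.5008, 0.0068, 0.393]
force: [-1.1, -1.3, 4.7]
```

```bash
python3 -m inch '0 0 0.001 0 0.01'| sed -n '2p;4p'
```

```text
position: [0.5007, 0.0068, 0.3919]
force: [-0.5, -0.5, 4.8]
```

```bash
python3 -m inch '0 0 0.001 0 0.01'| sed -n '2p;4p'
```

```text
position: [0.5006, 0.0068, 0.3906]
force: [0.1, 0.3, 4.6]
```

```bash
python3 -m inch '0 0 0.001 0 0.01'| sed -n '2p;4p'
```

```text
position: [0.5005, 0.0068, 0.3894]
force: [0.0, -0.3, 5.0]
```

```bash
python3 -m inch '0 0 0.001 0 0.01'| sed -n '2p;4p'
```

```text
position: [0.5004, 0.0068, 0.3883]
force: [-0.3, -0.2, 4.7]
```

```bash
python3 -m inch '0 0 0.001 0 0.01'| sed -n '2p;4p'
```

```text
position: [0.5004, 0.0068, 0.3872]
force: [-0.1, 0.9, 4.8]
```

```bash
python3 -m inch '0 0 0.001 0 0.01'| sed -n '2p;4p'
```

```text
position: [0.5004, 0.0068, 0.3862]
force: [-1.7, 0.2, 4.6]
```

```bash
python3 -m inch '0 0 0.001 0 0.01'| sed -n '2p;4p'
```

```text
position: [0.5004, 0.0068, 0.3852]
force: [-0.3, 0.5, 4.2]
```

```bash
python3 -m inch '0 0 0.001 0 0.01'| sed -n '2p;4p'
```

```text
position: [0.5004, 0.0067, 0.3841]
force: [0.2, 0.7, 5.6]
```

```bash
python3 -m inch '0 0 0.001 0 0.01'| sed -n '2p;4p'
```

```text
position: [0.5004, 0.0068, 0.3832]
force: [-0.0, 0.3, 7.6]
```

Force is starting to rise.

```bash
python3 -m inch '0 0 0.001 0 0.01'| sed -n '2p;4p'
```

```text
position: [0.5006, 0.0067, 0.3826]
force: [-0.3, 0.9, 10.6]
```

```bash
python3 -m inch '0 0 0.0005 0 0.01'| sed -n '2p;4p'
```

```text
position: [0.5008, 0.0067, 0.3825]
force: [-0.5, -0.9, 12.9]
```

```bash
python3 -m inch '0 0 0.001 0 0.01'| sed -n '2p;4p'
```

```text
position: [0.501, 0.0068, 0.3819]
force: [-0.5, -1.2, 17.7]
```

```bash
python3 -m inch '0 0 0.0005 0 0.01'| sed -n '2p;4p'
```

```text
position: [0.5012, 0.0068, 0.3818]
force: [-1.0, -0.2, 19.5]
```

```bash
python3 -m inch '0 0 0.0005 0 0.01'| sed -n '2p;4p'; python3 -m inch '0 0 0 0 0.01'| sed -n '2p;4p'
```

```text
position: [0.5013, 0.0068, 0.3816]
force: [-1.8, -1.3, 21.6]
position: [0.5012, 0.0068, 0.3816]
force: [-1.7, 0.3, 19.3]
```

```bash
python3 -m inch '0 0 -0.006 0 0.01;0 0 -0.012 0 0.01;0 0 -0.012 0 0.01'| sed -n '2p;4p'; python3 -m inch '0 0 0.002 0 0.01;0 0 0.003 0 0.01;0 0 0.004 0 0.01;0 0 0.005 0 0.01;0 0 0.006 0 0.01'| sed -n '2p;4p'
```

```text
position: [0.5002, 0.0067, 0.3917]
force: [0.4, 0.2, -3.2]
position: [0.5003, 0.0067, 0.3855]
force: [-0.2, -0.3, -4.9]
```

```bash
python3 -m inch '0 0 0.001 0 0.01;0 0 0.002 0 0.01'| sed -n '2p;4p'; python3 -m inch '0 0 0.001 0 0.01'| sed -n '2p;4p'
```

```text
position: [0.5004, 0.0067, 0.3836]
force: [-0.2, 0.7, -3.0]
position: [0.5004, 0.0067, 0.3827]
force: [-0.1, -0.9, -3.1]
```

```bash
python3 -m inch '0 0 0.001 0 0.01'| sed -n '2p;4p'
```

```text
position: [0.5004, 0.0068, 0.3818]
force: [-0.0, -1.0, 5.1]
```

```bash
python3 -m inch '0 0 0.001 0 0.01'| sed -n '2p;4p'
```

```text
position: [0.5009, 0.0068, 0.3817]
force: [-1.3, -0.4, 11.2]
```

```bash
python3 -m inch '0 0 0.0007 0 0.01'| sed -n '2p;4p'
```

```text
position: [0.5012, 0.0068, 0.3817]
force: [-0.9, -1.2, 14.3]
```

```bash
python3 -m inch '0 0 0.001 0 0.01'| sed -n '2p;4p'
```

```text
position: [0.5017, 0.0068, 0.3815]
force: [-2.1, -0.9, 22.7]
```

```bash
python3 -m inch '0 0 0.0005 0 0.01'| sed -n '2p;4p'
```

```text
position: [0.5019, 0.0068, 0.3816]
force: [-2.5, -1.1, 23.0]
```

The second tap, at 23 N, hardly moved it: z stayed at 0.3816. One more confirming tap.

```bash
python3 -m inch '0 0 -0.006 0 0.01;0 0 -0.0115 0 0.01;0 0 -0.0115 0 0.01'| sed -n '2p;4p'; python3 -m inch '0 0 0.002 0 0.01;0 0 0.003 0 0.01;0 0 0.004 0 0.01;0 0 0.005 0 0.01;0 0 0.006 0 0.01'| sed -n '2p;4p';python3 -m inch '0 0 0.001 0 0.01;0 0 0.002 0 0.01'| sed -n '2p;4p'
```

```text
position: [0.5004, 0.0068, 0.3905]
force: [-0.2, -0.5, -4.1]
position: [0.5003, 0.0067, 0.3837]
force: [-1.0, 0.0, -3.3]
position: [0.5004, 0.0067, 0.3819]
force: [0.1, -0.1, -3.7]
```

```bash
python3 -m inch '0 0 0.001 0 0.01'| sed -n '2p;4p'
```

```text
position: [0.5008, 0.0068, 0.3817]
force: [-0.3, -0.7, 8.6]
```

```bash
python3 -m inch '0 0 0.001 0 0.01'| sed -n '2p;4p'
```

```text
position: [0.5012, 0.0068, 0.3816]
force: [-2.0, -0.8, 16.9]
```

```bash
python3 -m inch '0 0 0.0008 0 0.01'| sed -n '2p;4p'; python3 -m inch '0 0 0.0002 0 0.01'| sed -n '2p;4p'
```

```text
position: [0.5016, 0.0068, 0.3815]
force: [-1.3, -1.1, 19.7]
position: [0.5016, 0.0068, 0.3816]
force: [-1.7, -1.2, 17.8]
```

```bash
python3 -m inch '0 0 0.0005 0 0.01'| sed -n '2p;4p'; python3 -m inch '0 0 0.0002 0 0.01'| sed -n '2p;4p'; python3 -m inch '0 0 -0.015 0 0.01;0 0 -0.035 0 0.01;0 0 -0.05 0 0.01;0 0.04 -0.05 0 0.01;0 0.08 -0.05 0 0.01'| sed -n '2p;4p'; python3 -m inch '0 0.03 0 0 0.01;0.005 0.06 0 0 0.01;0.005 0.06 0 0 0.01'; python3 st.py 0.509 -0.137 0.0687
```

```text
position: [0.5018, 0.0068, 0.3815]
force: [-2.3, -1.9, 23.6]
position: [0.5019, 0.0068, 0.3815]
force: [-1.7, -1.8, 21.5]
position: [0.5005, -0.0731, 0.429]
force: [0.8, -1.3, -4.6]
clock: 21.85
position: [0.5051, -0.1382, 0.4281]
ee_rot: [3.139, -0.011, -0.0]
force: [0.0, -0.8, -4.0]
width: 0.264
gripper_force: 55.0
t 21.85 grasp [ 0.5051 -0.1382  0.2691] F [ 0.  -0.8 -4. ] w 24.2 gf 55.0
R [[1.0, -0.007, -0.0], [-0.007, -1.0, -0.002], [-0.0, 0.002, -1.0]] q [ 0.29  0.26 -0.15  1.77  0.05  1.11 -1.46]
tool shift [ 0.0039 -0.0017  0.2004]
```

```bash
python3 -m inch '0.004 0 0.03 0 0.01;0.004 0 0.07 0 0.01;0.004 0 0.11 0 0.01;0.004 0 0.15 0 0.01;0.004 0 0.18 0 0.01'| sed -n '2p;4p';python3 -m inch '0 0 0.006 0 0.01;0 0 0.01 0 0.01;0 0 0.01 0 0.01'; python3 st.py 0.509 -0.137 0.0676
```

```text
position: [0.5087, -0.1326, 0.2461]
force: [-0.2, -0.1, -3.7]
clock: 22.65
position: [0.51, -0.1332, 0.2393]
ee_rot: [3.141, -0.0, 0.002]
force: [0.4, 0.4, -3.5]
width: 0.264
gripper_force: 55.0
t 22.65 grasp [ 0.51   -0.1332  0.0803] F [ 0.4  0.4 -3.5] w 24.2 gf 55.0
R [[1.0, -0.0, 0.001], [-0.0, -1.0, -0.0], [0.001, 0.0, -1.0]] q [ 0.26  0.49 -0.14  1.98  0.11  0.68 -1.52]
tool shift [-0.001   0.0038  0.0127]
```

```bash
python3 -m inch '0 0.002 0.004 0 0.01;0 0.002 0.008 0 0.01;0 0.002 0.011 0 0.01'| sed -n '2p;4p'; python3 -m inch '0 0 0.001 0 0.01;0 0 0.001 0 0.01'| sed -n '2,4p'
```

```text
position: [0.5095, -0.1355, 0.2277]
force: [-0.5, 0.4, -3.5]
position: [0.5096, -0.1354, 0.2267]
ee_rot: [3.141, -0.001, 0.001]
force: [0.1, -0.5, -0.4]
```

```bash
python3 -m inch '0 0 0.001 0 0.01;0 0 0.001 0 0.01'| sed -n '2,4p'
```

```text
position: [0.5101, -0.1355, 0.2266]
ee_rot: [3.141, -0.001, 0.004]
force: [-1.5, -0.7, 9.2]
```

The bar is on the bench. I'll release it, lift away and check.

```bash
python3 -m inch '0 0 -0.0005 0 0.03;0 0 -0.0005 0 0.045;0 0 -0.0005 0 0.055;0 0 -0.0005 0 0.055'; python3 -m inch '0 0 -0.03 0 0.055;0 0 -0.07 0 0.055;0 0 -0.11 0 0.055;0 0 -0.15 0 0.055;0 0 -0.19 0 0.055'|sed -n 2p; python3 -m inch '0 0.04 0 0 0.055;0 0.08 0 0 0.055;-0.03 0.12 0 0 0.055;-0.07 0.15 0 0 0.055;-0.1 0.17 0 0 0.055';python3 - <<'E'
from h import *
b=save("scene","s6.png");a=save("top","t6.png")
cv2.imwrite("pics/c7.png",np.hstack([cv2.resize(x,(400,600),interpolation=cv2.INTER_CUBIC) for x in(b[170:320,230:430],a[180:290,230:430])])[:,:,::-1])
E
```

```text
clock: 23.75
position: [0.5093, -0.1352, 0.2257]
ee_rot: [-3.142, 0.0, 0.0]
force: [0.3, -0.4, 0.5]
width: 0.543
gripper_force: 0.0
position: [0.509, -0.1351, 0.4175]
clock: 24.75
position: [0.4067, -0.3076, 0.4154]
ee_rot: [3.141, -0.005, -0.002]
force: [-1.2, -0.4, 0.5]
width: 0.6
gripper_force: 0.0
```

View pics/c7.png

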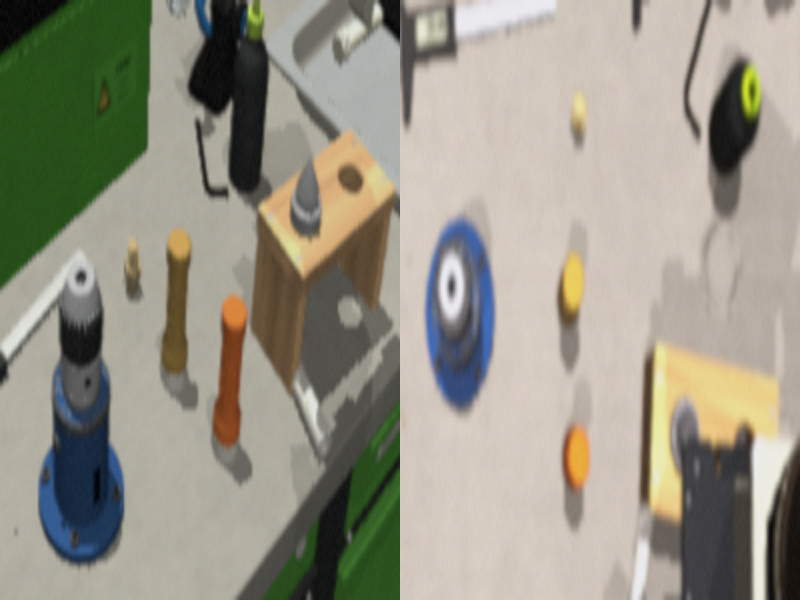

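The chuck is upright in the socket at scene crop (80,330), with the shoulder just above the mouth. The brass bar stands upright at (177,300), and everything else is in place. Handing in.

```bash
python3 -c "
from cell import arm
print(arm.sign_off())"
```

```text
the job is handed in; nothing more can be done
None
```

The job is handed in: the chuck is locked in the socket after three light taps (wrist force peaked at 23.6 N; the last two moved it under 0.5 mm), the brass bar stands upright on the bench clear of the socket, and the other things look undisturbed in the final pictures; about 25 s of the 72 s were used, and no verdict was returned.

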